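# Close and lock the filter box

### The arm

A 7-joint arm with a two-finger parallel gripper is mounted at the origin on a cart in front of the work surface, level with it; the furniture and walls round the work are solid. World frame = base frame: x ahead of the robot, y to its left, z up, the work surface at z = 0. Lengths are in mm, angles in rad, forces in N, time in s.
With the tool pointing down it reaches from about 425 to 825 mm from the base axis. Payload 3.6 kg.
Tool frame: the origin (TCP) lies at the very end of the fingers, on their centre line; the grasp point (between the pads) lies 19 mm behind it; z points along the fingers, x is the direction in which the jaws open and shut, and the axes are right-handed (so a half turn about z gives the same grasp; the last joint's range is limited). The gripper opens to 85 mm and grips with 20 to 120 N. Pads are 22 mm wide; open, the fingers measure 114 mm over their backs; the gripper's body (76 mm by 85 mm) begins 54 mm behind the grasp point. The pads swing forward as they close: fully open they stand 13 mm farther back than shut.
Start: joints at [-1.143, 0.615, -0.013, 1.423, 0.008, 1.103, -0.04], TCP at [285.498, 583.912, 231.297] pointing down, gripper open.
Joint ranges: [-3.12, 3.12], [-0.3, 2.06], [-1.34, 1.32], [0.26, 2.42], [-1.36, 4.5], [0.01, 1.98], [-2.84, 2.84]. Speed limits (rad/s): [2.79, 2.79, 3.14, 3.14, 3.14, 3.14, 3.14].

### API

Orientations are given as a rotation vector (axis times angle).
In Python, from workcell import * gives the robot as it stands. The module is installed in compiled form; this text tells all that it offers.
- The arm moves only by the shell command python3 -m jog 'ROWS' [FORCE]. ROWS is JSON, a list of rows, each a list of 3 entries, a list of its own where there are three numbers: the shift along the tool's x, y, z in m, then the turn, a rotation vector about the tool's x, y, z in degrees, then the finger opening in m, from 0 to 0.0854. In form: [[[x, y, z], [wx, wy, wz], hand], ...]. A call has 1 to 8 rows; each row is the pose to reach, as a shift and turn from the pose commanded when the call began, along the tool's axes at that moment; what a row does not reach only later rows make up. A row lasts 1/10 s, in which the tool goes at most 50 mm and 8.59 degrees, less where a joint would pass 70% of its speed; a pose out of reach is approached as far as the arm can. A call with a gripper value outside its range is refused whole. The fingers move at their own pace and stop on an object; FORCE is the grip in N (left out, the last holds). Time passes only in rows, so rows that repeat a pose let the fingers close. It gives the time, the measured TCP pose, the force and the opening at its end, in the units of the state.
- state(): the state, without advancing time (a new reading comes with each control period).
- capture(name): name is "scene" or "top" or "wrist"; returns the picture (480x640x3 uint8, blue, green, red); there is no depth.
- camera_info(name): a dict with "vertical_fov" (degrees; the focal length in pixels is half the picture's height over the tangent of half this angle, whatever the lens; pixels are square), "cx", "cy" (the principal point, pixels), "pose" (4x4, takes a point from camera to world coordinates); the wrist camera has in their place "tool_from_camera" (4x4, takes a point from camera to tool coordinates, whose origin is the TCP and whose axes are the tool frame's). Camera axes: x right, y up, looking along -z (the intrinsics and any distortion apply to the point x, -y, -z); pixel columns grow to the right and rows downward; lengths in mm; the calibration is good to about 2 mm. A picture is of the moment at which its call begins: read the wrist's pose just before it. camera_info takes no time and is no camera call.
- sign_off(): hands the job in, once; it reports no verdict.
Trained networks look in the newest picture that a camera, given by its name, has taken for a name from the list of things; names that differ only in an ending like _2 or _b are one class to them, and where a whole thing is asked for, a point or a joint stands for the part that bears it (a point fixed in the world has none). Each returns a list of dicts, best first, with "score" (0 to 1); they miss things now and then, are a little off and sometimes report something else, mostly with a low value. They report only what shows in the picture. A call takes as long as a camera call.
- cut_out(camera, thing): "pixels" (480x640 bool, what is visible of it) and "centre" ([column, row] in pixels, amid what is visible of it).
The state is a dict: "time_s": time; "joint_pos": joint angles; "qvel": joint speeds; "tau": joint torques, N m; "position": TCP position; "orientation": TCP orientation; "ft_force": force on the tool from outside, world axes, zero at the start; "wrist_torque": the same for the moment, N m; "opening": opening from 0.0 (shut) to 1.0 (fully open).
Only numpy, scipy, OpenCV 4.12 (cv2) and the standard library are available. Lean on these libraries where they do the work, as an engineer would, in place of code of your own. Each camera call takes 0.05 s, during which the arm holds its last target.

### The job

The top panel of the dust filter box stands ajar. Push its front edge down with the fingertips until it lies shut, then set a fingertip in the slot of the round cam fastener and turn it a quarter turn clockwise, as far as it goes, so that the panel is locked. Do not grip or lift anything, keep the fingers from under the panel, do not turn the fastener before the panel is shut, and leave the loose things round the box where they are; finish with the hand clear.

Things in the scene. Friction and masses are not known exactly. Their poses are not given: they have to be found in the camera images.
- filter_box: Grey sheet-metal box on the worktop, fixed, 260 (its x, front to back) x 280 (its y) x 100 mm high; origin at the centre of its underside, z up, -x out of the louvred front, which faces the robot to within 0.4 rad. Its top is covered by the hinged panel.
- panel (a joint): Hinge of the aluminium top panel (238 front to back x 272 x 5 mm), rad: 0 shut flat on the box's rigid rim, larger as the front edge rises; starts at 0.15 to 0.32. Hinge line along the box's y at box x = +118 mm, z = 100 mm. Stiff hinge: it stays where left and goes down under about 2 N on its front edge. A folded strip hangs 12 mm down under the front edge.
- panel_front (a point): Point on the panel's upper face midway along its front edge, 12 mm in from it, 226 mm from the hinge line: a good place to push down (plain panel 100 mm to each side, 6 mm to the cup behind). 105 mm above the worktop when shut. z out of the panel's upper face, -x to its front edge.
- cam_axis (a point): On the cam fastener's turning axis, in the plane of the rim of its round steel cup (inner diameter 99, outer 109 mm), which is let into the panel on its centre line 165 mm from the hinge line. Rim 3 mm above the panel's face, 108 mm above the worktop when shut. Axes as panel_front. Two small raised bars before and behind the cup mark the line of the locked slot.
- cam (a joint): Turn of the grey rotor that fills the cup, rad, clockwise from above positive; firm stops at 0 (open, slot along the box's y) and 1.571 (locked, slot along the box's x); starts at 0 to 0.45. Slot between its two cheeks through the axis: 36 mm wide, 96 long (cup wall at its ends), 16 deep; cheek tops 2 mm, floor 18 mm below the cup's rim. Takes 0.06 N m (3 N at 20 mm) and stays where left.
- slot_end (a point): Point on the slot's floor on its centre line, 26 mm from the axis, 18 mm below the cup's rim; it goes round with the rotor. Seen in the box's frame it lies on the +y side of the axis at cam 0, on the +x side (towards the hinge) at 1.571.
- marker: Loose bystander: marker pen, 15 x 133 x 15 mm, lying front to back by the blue tray; origin under its middle.
- tape_roll: Loose bystander: roll of masking tape, 68 mm across, 24 mm high, lying flat in front of the box; origin under its centre.
- plaster_block: Loose bystander: white plaster block, 45 x 90 x 30 mm, beside the box on its right; origin under its centre.
- cuff_2: Loose bystander: small open white cast cuff, 40 x 35 x 18 mm, beside the box on its right; origin under its centre.
- wood_rib: Loose bystander: flat wooden rib, 58 x 105 x 9 mm, far right of the worktop; origin under its centre.
- water_bowl: Loose bystander: small bowl, 68 mm across, 34 mm high, to the right of the turntable; origin under its centre.

How it is judged:
By the outcome, as a careful person would: the job done as asked, in the order asked, and still so for the second after the job is handed in, with the robot touching nothing.
It also fails if it takes over 45 s, if anything falls off the work surface, if the arm or the gripper's body presses on something with over 40 N, if the wrist force passes 120 N, or if a joint passes its speed limit or range.

## Working session

There is one attempt and no reset: what is moved stays moved. The work goes in short steps, Python scripts to look and compute and a shell command to move; the robot and the scene stay as the last step left them, time stands still between calls to the robot, and variables do not carry over. Pictures are saved under pics/ and viewed, and the job is handed in when it is done.

```bash
mkdir -p pics; python3 - <<'E'
from workcell import *
import cv2
print(state())
for n in ("scene","top","wrist"):
    im=capture(n); cv2.imwrite(f"pics/{n}0.png",im); print(n,camera_info(n))
E
```

```text
{'time_s': 0.0, 'joint_pos': array([-1.14253167,  0.61592181, -0.01260649,  1.42496603,  0.00811368,
        1.10336089, -0.04040171]), 'qvel': array([-0.00160305,  0.00235283, -0.00025919,  0.00028083,  0.00045663,
        0.00183249,  0.00087421]), 'tau': array([-3.08396820e-04, -4.69215167e+01,  2.59190071e-01, -1.71040338e+01,
        9.92451649e-03,  9.77954711e-03,  3.21955326e-06]), 'position': array([285.16906584, 583.23230354, 230.11423522]), 'orientation': array([ 2.66377138,  1.66281388, -0.00342283]), 'ft_force': array([-0.70315173,  0.00148246,  0.05238802]), 'wrist_torque': array([ 0.00481956, -0.03732609, -0.01528794]), 'opening': 0.9975174946967144}
scene {'vertical_fov': 57.397660762465264, 'cx': 325.7466673373787, 'cy': 238.80256176185307, 'pose': array([[-5.68796909e-01,  4.53830212e-01, -6.85936013e-01,
        -4.96078830e+02],
       [-8.22462561e-01, -3.18958731e-01,  4.70978412e-01,
         6.85802738e+02],
       [-5.04104712e-03,  8.32047755e-01,  5.54681099e-01,
         9.64210068e+02],
       [ 0.00000000e+00,  0.00000000e+00,  0.00000000e+00,
         1
[... 214 characters left out ...]
96413815e-01, -8.36451678e-02,  1.27669801e-02,
        -5.88130339e+01],
       [-6.77438188e-03,  2.29262654e-01,  9.73341021e-01,
         1.52436042e+03],
       [ 0.00000000e+00,  0.00000000e+00,  0.00000000e+00,
         1.00000000e+00]])}
wrist {'vertical_fov': 70.9652808262372, 'cx': 319.77823406885585, 'cy': 235.70375990639593, 'tool_from_camera': array([[ 9.99999863e-01, -1.55464324e-04,  4.99913067e-04,
        -1.20115626e-01],
       [-2.12384684e-05, -9.66152299e-01, -2.57972351e-01,
        -6.49177641e+01],
       [ 5.23097657e-04,  2.57972305e-01, -9.66152170e-01,
        -1.41585178e+02],
       [ 0.00000000e+00,  0.00000000e+00,  0.00000000e+00,
         1.00000000e+00]])}
```

View pics/scene0.png

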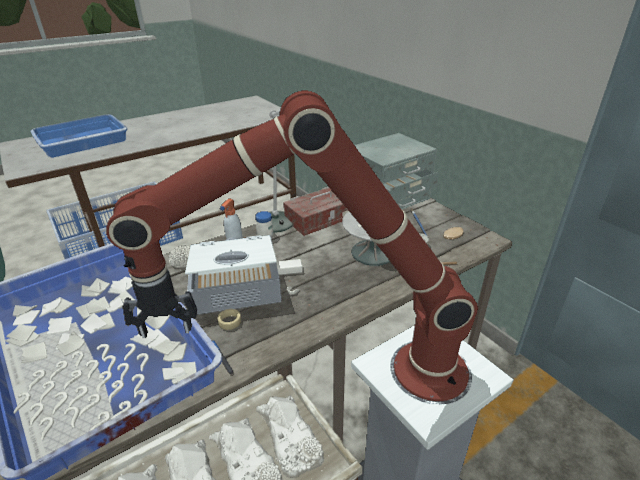

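View pics/top0.png

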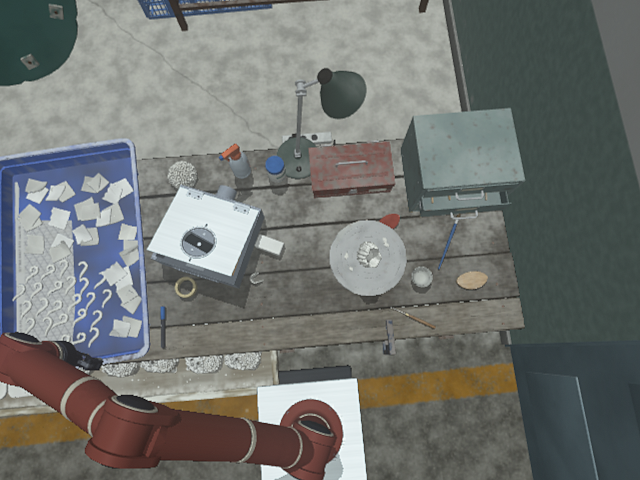

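View pics/wrist0.png

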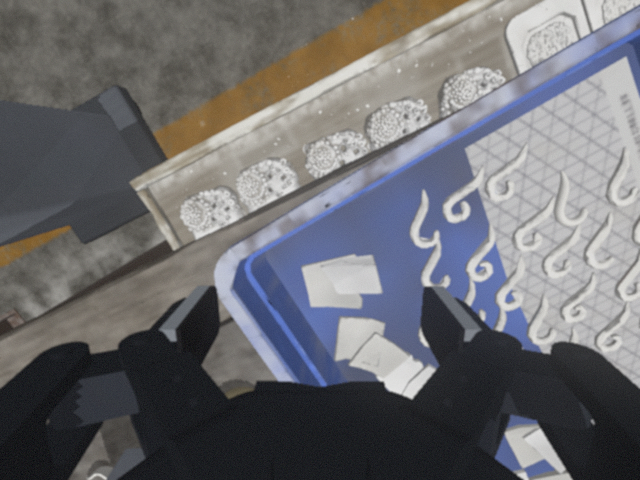

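```bash
python3 - <<'E'
from workcell import *
import cv2
a=cv2.imread("pics/top0.png")[170:310,130:300]
cv2.imwrite("pics/topz.png",cv2.resize(a,None,fx=4.5,fy=4.2,interpolation=cv2.INTER_CUBIC)[:600,:800])
a=cv2.imread("pics/scene0.png")[220:330,160:310]
cv2.imwrite("pics/scenez.png",cv2.resize(a,None,fx=5,fy=5,interpolation=cv2.INTER_CUBIC))
E
```

```text
(no output)
```

View pics/topz.png

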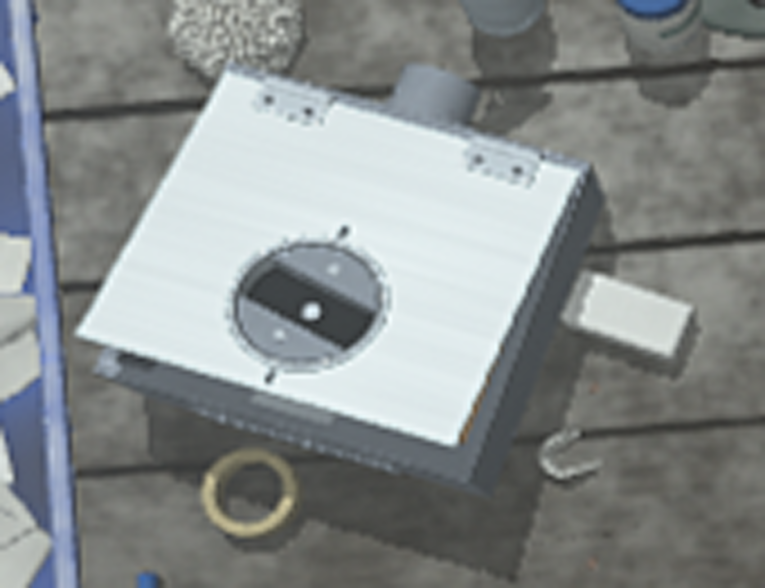

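View pics/scenez.png

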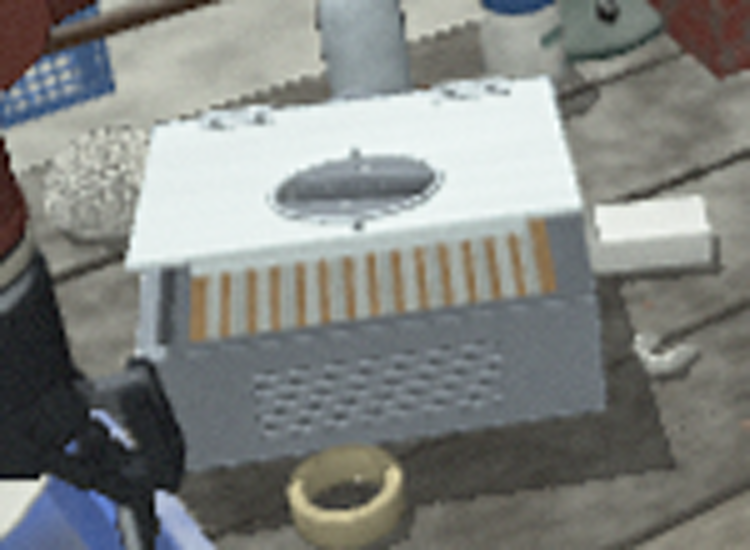

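```bash
cat > h.py <<'E'
import numpy as np, cv2
from scipy.optimize import least_squares
from scipy.spatial.transform import Rotation as R
def proj(info,P,pose=None):
    T=info["pose"] if pose is None else pose
    P=np.atleast_2d(P); c=(P-T[:3,3])@T[:3,:3]
    f=240/np.tan(np.radians(info["vertical_fov"]/2))
    return np.c_[info["cx"]+f*c[:,0]/-c[:,2], info["cy"]-f*c[:,1]/-c[:,2]]
def rot(y): return np.array([[np.cos(y),-np.sin(y),0],[np.sin(y),np.cos(y),0],[0,0,1]])
def box(p,B): return np.atleast_2d(B)@rot(p[2]).T+[p[0],p[1],0]
def pan(p,D):
    # D: dist from hinge, y, height above hinge plane (panel frame)
    D=np.atleast_2d(D);a=p[3]
    return box(p,np.c_[118-D[:,0]*np.cos(a)+D[:,2]*np.sin(a), D[:,1], 100+D[:,0]*np.sin(a)+D[:,2]*np.cos(a)])
def tool_T(s):
    T=np.eye(4);T[:3,:3]=R.from_rotvec(s["orientation"]).as_matrix();T[:3,3]=s["position"];return T
def to_tool(s,P): T=tool_T(s); return (np.atleast_2d(P)-T[:3,3])@T[:3,:3]
E
python3 - <<'E'
from workcell import *
from h import *
ti=camera_info("top");si=camera_info("scene")
z=lambda L:np.array(L,float)
topz=z([[228,70],[590,165],[460,445],[78,337],[312,302]])/[4.5,4.2]+[130-.4,170-.4]
scz=z([[155,124],[553,77],[587,212],[128,268]])/5+[160-.4,220-.4]
scb=z([[605,410],[603,295]])/5+[160-.4,220-.4]
# +y is robot's left
C=[[0,136,5],[0,-136,5],[238,-136,5],[238,136,5],[165,0,8]]
def res(p):
    return np.r_[proj(ti,pan(p,C))-topz, proj(si,pan(p,C[:4]))-scz, proj(si,box(p,[[-130,-140,0],[-130,-140,100]]))-scb]
r=least_squares(lambda p:res(p).ravel(),[600,250,-.2,.2])
print(r.x); print(res(r.x).round(1))
p=r.x
print("cam axis",pan(p,[165,0,8]),"front",pan(p,[226,0,5]),pan([*p[:3],0],[[165,0,8],[226,0,5]]), "r",np.hypot(*p[:2]))
E
```

```text
[ 6.42623733e+02  2.77996337e+02 -3.86561664e-01  2.12928323e-01]
[[ 0.1 -0.4]
 [-1.7  0.5]
 [-0.3 -0.4]
 [ 0.8 -0.9]
 [-0.1 -0.7]
 [ 0.8  0.4]
 [-0.6  0.1]
 [-0.1 -0.3]
 [ 0.7  0.7]
 [ 1.4  1.2]
 [-0.2  0.2]]
cam axis [[604.10901344 293.67341757 142.68762396]] front [[548.29891955 316.39042928 152.64607762]] [[599.0918249  295.71562039 108.        ]
 [542.59296576 318.71298797 105.        ]] r 700.1765672906433
```

```bash
cat >> h.py <<'E'
def goal(s,P,yaw):
    """shift (m, tool axes) and turn (deg, rotvec tool axes) to tool z down, tool x at world yaw, TCP at P"""
    T=tool_T(s); c,n=np.cos(yaw),np.sin(yaw)
    G=np.array([[c,n,0],[n,-c,0],[0,0,-1]])
    return ((np.array(P)-T[:3,3])@T[:3,:3]/1000).round(4), np.degrees(R.from_matrix(T[:3,:3].T@G).as_rotvec()).round(2)
E
python3 - <<'E'
from workcell import *
from h import *
s=state();T=tool_T(s);print(T.round(3))
p=[642.6,278,-.3866,.2129]
by=np.pi/2+p[2]
P=pan(p,[222,0,5])[0]
for y in(by,by+np.pi):print(goal(s,[P[0],P[1],235],y))
E
```

```text
[[ 4.39000e-01  8.98000e-01 -1.00000e-03  2.85278e+02]
 [ 8.98000e-01 -4.39000e-01 -2.00000e-03  5.83396e+02]
 [-2.00000e-03  0.00000e+00 -1.00000e+00  2.30399e+02]
 [ 0.00000e+00  0.00000e+00  0.00000e+00  1.00000e+00]]
(array([-0.1241,  0.3574, -0.0043]), array([-0.  ,  0.11, -3.9 ]))
(array([-0.1241,  0.3574, -0.0043]), array([  0.18,   0.  , 176.09]))
```

```bash
python3 -m jog '[[[-0.015,0.045,-0.01],[0,0,-1],0.0854],[[-0.03,0.09,-0.02],[0,0,-2],0.0854],[[-0.047,0.135,-0.03],[0,0,-3],0.0854],[[-0.062,0.18,-0.04],[0,0,-3.9],0.0854],[[-0.078,0.225,-0.04],[0,0,-3.9],0.0854],[[-0.093,0.265,-0.04],[0,0,-3.9],0.0854],[[-0.105,0.3,-0.04],[0,0,-3.9],0.0854],[[-0.105,0.3,-0.04],[0,0,-3.9],0.0854]]'; python3 - <<'E'
from workcell import *
from h import *
s=state();print(s["joint_pos"].round(2),s["ft_force"].round(2),s["qvel"].round(3))
for n in("wrist","top"): cv2.imwrite(f"pics/{n}1.png",capture(n))
E
```

```text
time_s: 0.95
position: [514.6, 350.0, 270.8]
orientation: [2.612, 1.733, -0.001]
ft_force: [1.2, -0.4, -1.3]
opening: 1.002
[-0.63  0.54 -0.    1.45  0.01  1.15  0.53] [ 1.24 -0.43 -1.34] [-0.062 -0.006 -0.087  0.011 -0.053  0.002 -0.036]
```

View pics/wrist1.png

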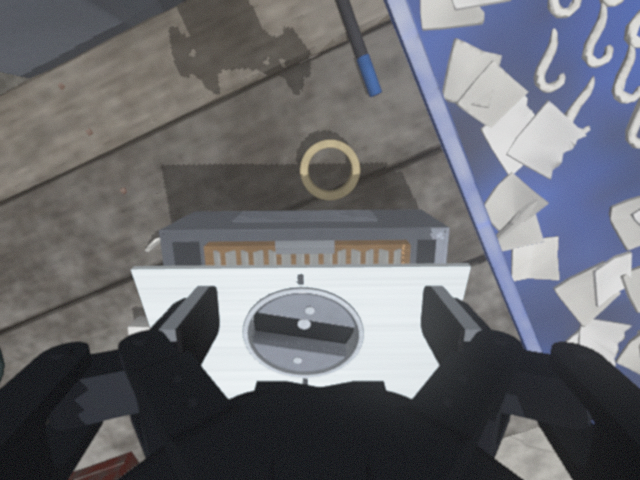

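```bash
python3 - <<'E'
import cv2
a=cv2.imread("pics/wrist1.png")[195:395,120:490]
cv2.imwrite("pics/wrist1z.png",cv2.resize(a,None,fx=2,fy=2,interpolation=cv2.INTER_CUBIC))
E
```

```text
(no output)
```

View pics/wrist1z.png

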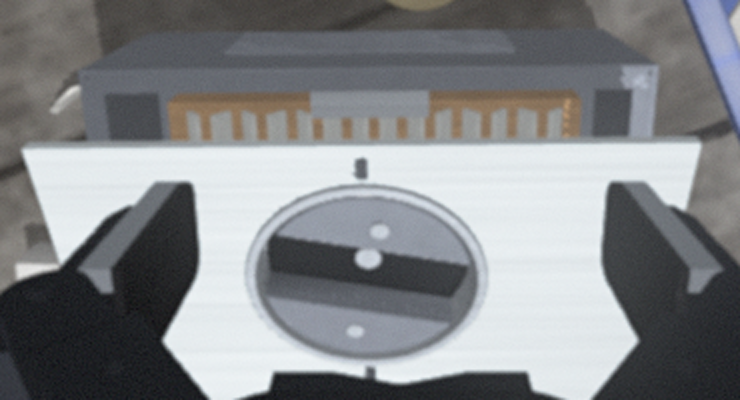

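```bash
cat > fit.py <<'E'
from workcell import *
from h import *
ti=camera_info("top");si=camera_info("scene");wi=camera_info("wrist")
z=lambda L:np.array(L,float)
topz=z([[228,70],[590,165],[460,445],[78,337],[312,302]])/[4.5,4.2]+[130-.4,170-.4]
scz=z([[155,124],[553,77],[587,212],[128,268]])/5+[160-.4,220-.4]
scb=z([[605,410],[603,295]])/5+[160-.4,220-.4]
W=z([[25,148],[699,141],[82,70],[658,66],[367,268]])/2+[120-.25,195-.25]
C=[[0,136,5],[0,-136,5],[238,-136,5],[238,136,5],[165,0,8]]
th=np.linspace(0,2*np.pi,9)[:-1]
s=state()
wp=tool_T(s)@wi["tool_from_camera"]
def res(p):
    ell=proj(wi,pan(p,np.c_[165-54.5*np.cos(th),54.5*np.sin(th),8+0*th]),wp)
    w=np.r_[proj(wi,pan(p,[[238,-136,5],[238,136,5]]),wp),proj(wi,box(p,[[-130,-140,100],[-130,140,100]]),wp),[ (ell.max(0)+ell.min(0))/2]]
    W5=W.copy();W5[4]=z([367,271.5])/2+[119.75,194.75]
    return np.r_[proj(ti,pan(p,C))-topz, proj(si,pan(p,C[:4]))-scz, proj(si,box(p,[[-130,-140,0],[-130,-140,100]]))-scb,(w-W5)]
wt=np.r_[np.ones(11),2*np.ones(5)][:,None]
r=least_squares(lambda p:(wt*res(p)).ravel(),[640,278,-.38,.2])
p=r.x;print(p.round(4)); print(res(p).round(1).tolist())
# dots -> cam
d=z([[380,231],[355,331]])/2+[119.75,194.75]
def g(q): return (proj(wi,pan(p,[[165+q[0],q[1],6],[165+q[2],q[3],6]]),wp)-d).ravel()
q=least_squares(g,[20,0,-20,0]).x;print("dots (d-165,y)",q.round(1))
v=q[:2]-q[2:]; print("cam est",np.arctan2(v[1],v[0]))
by=np.pi/2+p[2]
P=pan(p,[222,0,5])[0];print("front now",P,"shut",pan([*p[:3],0],[222,0,5]),"cam shut",pan([*p[:3],0],[165,0,8]))
print(goal(s,[P[0],P[1],P[2]+35],by))
E
python3 fit.py
```

```text
[ 6.353831e+02  2.887158e+02 -3.816000e-01  2.172000e-01]
[[-3.4, 2.0], [-5.0, 2.7], [-3.5, 2.0], [-2.7, 1.9], [-3.5, 1.8], [-1.6, 2.5], [-2.4, 1.9], [-1.9, 1.6], [-1.8, 3.1], [-0.2, 3.5], [-1.9, 2.5], [0.1, -1.3], [0.0, -0.1], [-3.5, 0.9], [1.4, 0.7], [-0.1, 2.5]]
dots (d-165,y) [ 28.7   6.5 -31.5  -6.7]
cam est 0.21530426586085158
front now [544.70689449 325.1032425  152.73003064] shut [[538.8645145 327.4477321 105.       ]] cam shut [[591.76411907 306.21964137 108.        ]]
(array([-0.0157,  0.0446,  0.0831]), array([-0.04,  0.05, -0.45]))
```

```bash
python3 - <<'E'
from workcell import *
from h import *
import pickle
s=state();im=capture("wrist");print(s["position"],s["qvel"].round(3),s["ft_force"])
s2=state();print(s2["position"])
pickle.dump(s,open("s2.pkl","wb"))
cv2.imwrite("pics/wrist2.png",im)
a=im[195:395,120:490]
cv2.imwrite("pics/wrist2z.png",cv2.resize(a,None,fx=2,fy=2,interpolation=cv2.INTER_CUBIC))
E
```

```text
[509.45897373 356.61734014 270.79791525] [-0.043 -0.004 -0.05   0.002 -0.013  0.002 -0.001] [-0.4122238   0.85614021  0.06663854]
[508.20646847 358.31989419 270.85827203]
```

View pics/wrist2z.png

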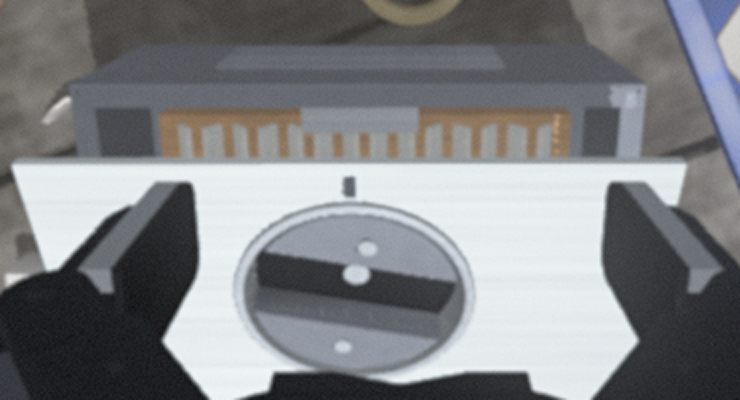

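```bash
sed -i 's/^W=z.*/W=z([[14,163],[686,158],[74,87],[646,83],[355,289]])\/2+[119.75,194.75]/; s/W5\[4\]=.*/pass/; s/^s=state()/import pickle;s=pickle.load(open("s2.pkl","rb"))/; s/\[\[380,231\],\[355,331\]\]/[[368,248],[343,347]]/' fit.py; sed -i 's/^print(goal.*/s=state();print(s["position"]);print(goal(s,[P[0],P[1],P[2]+35],by))/' fit.py; sed -i 's/pass$/pass/' fit.py; python3 fit.py
```

```text
[ 6.403648e+02  2.813326e+02 -3.828000e-01  2.182000e-01]
[[-1.1, 0.4], [-2.8, 1.0], [-1.2, 0.2], [-0.3, -0.0], [-1.2, 0.0], [-0.0, 1.1], [-1.2, 0.7], [-0.6, -0.0], [-0.0, 1.2], [0.9, 1.8], [-0.6, 0.8], [0.9, -0.2], [-0.4, 0.3], [-3.5, -0.3], [1.6, -0.1], [0.6, 1.3]]
dots (d-165,y) [ 28.    6.1 -33.   -7.6]
cam est 0.2209583145946704
front now [549.77655988 317.80913437 152.92770518] shut [[543.89204155 320.17861439 105.        ]] cam shut [[596.76651348 298.88800103 108.        ]]
[508.20646847 358.31989419 270.85827203]
(array([-0.0218,  0.0539,  0.0828]), array([-0.09,  0.01, -0.2 ]))
```

```bash
python3 -m jog '[[[-0.011,0.029,0],[0,0,0],0.0854],[[-0.022,0.057,0.0],[0,0,-0.2],0.0854],[[-0.022,0.057,0.03],[0,0,-0.2],0.0854],[[-0.022,0.057,0.06],[0,0,-0.2],0.0854],[[-0.022,0.057,0.08],[0,0,-0.2],0.0854],[[-0.022,0.057,0.08],[0,0,-0.2],0.0854],[[-0.022,0.057,0.08],[0,0,-0.2],0.0854]]'; python3 - <<'E'
from workcell import *
from h import *
s=state();im=capture("wrist");print(s["position"],s["qvel"].round(3),s["ft_force"])
p=[640.4,281.3,-.3828,.2182]
wi=camera_info("wrist");wp=tool_T(s)@wi["tool_from_camera"]
for P in pan(p,[[238,-136,5],[238,136,5],[238,0,5],[165,0,8]]): 
    u=proj(wi,P,wp)[0].round().astype(int); cv2.circle(im,tuple(map(int,u)),3,(0,0,255),1)
cv2.imwrite("pics/wrist3.png",im)
t=capture("top");cv2.imwrite("pics/top3z.png",cv2.resize(t[170:310,130:300],None,fx=4.5,fy=4.2,interpolation=cv2.INTER_CUBIC))
E
```

```text
time_s: 1.8
position: [552.6, 317.7, 191.6]
orientation: [-2.601, -1.761, -0.0]
ft_force: [-0.7, -0.2, 0.1]
opening: 1.0
[552.61147678 317.65763604 191.59850734] [ 0.007 -0.023  0.007 -0.031  0.002 -0.002 -0.001] [-0.7411526  -0.16984969  0.08670212]
```

View pics/wrist3.png

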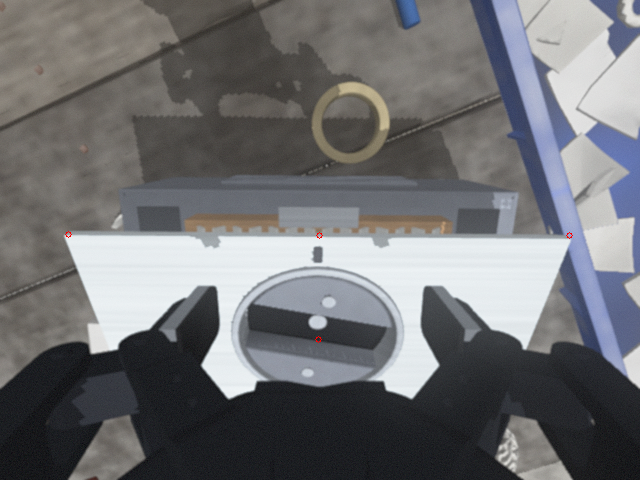

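View pics/top3z.png

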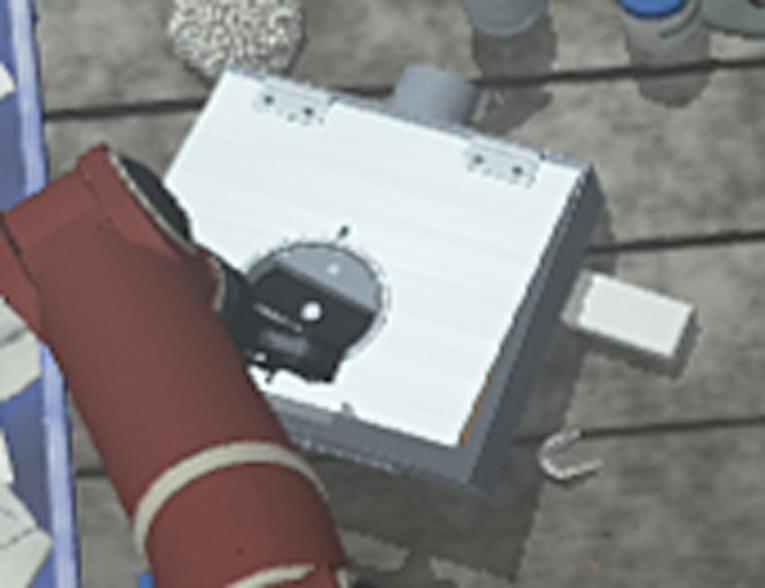

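```bash
python3 -m jog '[[[0,0,0.015],[0,0,0],0.0854],[[0,0,0.03],[0,0,0],0.0854],[[0,0,0.045],[0,0,0],0.0854],[[0,0,0.055],[0,0,0],0.0854],[[0,0,0.06],[0,0,0],0.0854],[[0,0,0.065],[0,0,0],0.0854],[[0,0,0.07],[0,0,0],0.0854],[[0,0,0.07],[0,0,0],0.0854]]'; python3 - <<'E'
from workcell import *
from h import *
s=state();im=capture("wrist");print(s["position"],s["qvel"].round(3),s["ft_force"])
cv2.imwrite("pics/wrist4.png",im)
E
```

```text
time_s: 2.7
position: [553.6, 316.0, 121.1]
orientation: [2.604, 1.758, 0.001]
ft_force: [0.1, 0.2, -0.2]
opening: 1.0
[553.57245905 316.02894232 121.07633452] [ 0.002 -0.003  0.006 -0.002  0.004  0.012  0.001] [ 0.11327282  0.1641252  -0.20380593]
```

View pics/wrist4.png

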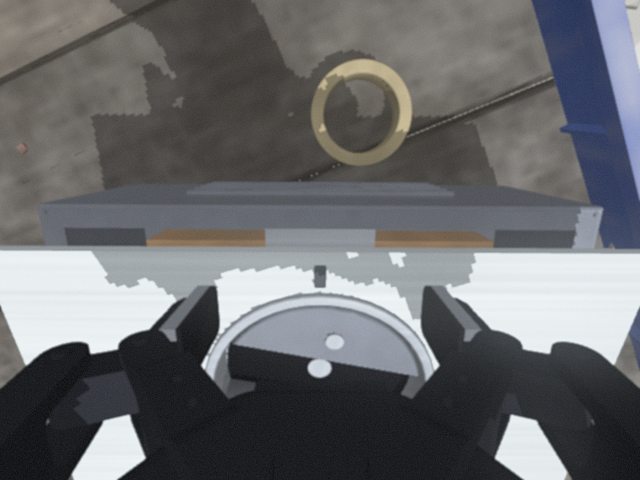

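```bash
python3 - <<'E'
from workcell import *
from h import *
s=state();wi=camera_info("wrist");wp=tool_T(s)@wi["tool_from_camera"]
for a in(.22,.2,.18,.15,.12,.1,.05,0):
    p=[640.4,281.3,-.3828,a]
    print(a,proj(wi,pan(p,[[238,0,5],[226,-136,5],[165,0,8]]),wp).round().tolist(), pan(p,[219,0,5])[0,2])
E
```

```text
0.22 [[322.0, 284.0], [-61.0, 311.0], [321.0, 427.0]] 152.6717747013634
0.2 [[322.0, 276.0], [-49.0, 303.0], [321.0, 419.0]] 148.4089163333246
0.18 [[321.0, 268.0], [-37.0, 296.0], [321.0, 412.0]] 144.1266950441961
0.15 [[321.0, 259.0], [-21.0, 285.0], [321.0, 402.0]] 137.67080640139844
0.12 [[321.0, 250.0], [-6.0, 277.0], [321.0, 393.0]] 131.18101657554269
0.1 [[321.0, 245.0], [4.0, 271.0], [321.0, 387.0]] 126.8385390720455
0.05 [[321.0, 235.0], [25.0, 260.0], [321.0, 375.0]] 115.93918937225338
0 [[321.0, 228.0], [45.0, 252.0], [321.0, 363.0]] 105.0
```

```bash
python3 -m jog '[[[0,0,0.006],[0,0,0],0.0854],[[0,0,0.012],[0,0,0],0.0854],[[0,0,0.017],[0,0,0],0.0854],[[0,0,0.021],[0,0,0],0.0854],[[0,0,0.024],[0,0,0],0.0854],[[0,0,0.024],[0,0,0],0.0854]]'; python3 -m jog '[[[0,0,0.001],[0,0,0],0.0854],[[0,0,0.002],[0,0,0],0.0854],[[0,0,0.002],[0,0,0],0.0854]]'
```

```text
time_s: 3.35
position: [553.3, 315.5, 96.6]
orientation: [2.603, 1.758, -0.002]
ft_force: [-0.1, 0.2, -0.0]
opening: 0.999
time_s: 3.65
position: [553.7, 315.4, 95.3]
orientation: [2.604, 1.757, -0.0]
ft_force: [0.4, 0.4, 1.2]
opening: 1.0
```

```bash
python3 -m jog '[[[0,0,0.001],[0,0,0],0.0854],[[0,0,0.002],[0,0,0],0.0854],[[0,0,0.002],[0,0,0],0.0854]]';python3 -m jog '[[[0,0,0.001],[0,0,0],0.0854],[[0,0,0.002],[0,0,0],0.0854],[[0,0,0.002],[0,0,0],0.0854]]'
```

```text
time_s: 3.95
position: [553.6, 315.6, 93.2]
orientation: [2.604, 1.757, -0.0]
ft_force: [-0.1, -0.5, 0.8]
opening: 0.999
time_s: 4.25
position: [553.6, 315.8, 92.0]
orientation: [2.604, 1.757, 0.001]
ft_force: [-0.5, -1.2, 4.3]
opening: 0.995
```

```bash
python3 -m jog '[[[0,0,0.001],[0,0,0],0.0854],[[0,0,0.001],[0,0,0],0.0854]]';python3 -m jog '[[[0,0,0.001],[0,0,0],0.0854],[[0,0,0.002],[0,0,0],0.0854],[[0,0,0.002],[0,0,0],0.0854]]'
python3 - <<'E'
from workcell import *
from h import *
s=state();im=capture("wrist");print(s["position"],s["qvel"].round(3),s["ft_force"])
cv2.imwrite("pics/wrist5.png",im)
E
```

```text
time_s: 4.45
position: [553.6, 315.9, 91.9]
orientation: [2.604, 1.757, 0.001]
ft_force: [-2.3, -2.0, 9.6]
opening: 1.0
time_s: 4.75
position: [553.6, 315.9, 91.8]
orientation: [2.604, 1.757, 0.002]
ft_force: [-4.2, -4.4, 17.5]
opening: 0.999
[553.62428326 315.86554152  91.80840302] [-0.    -0.002  0.     0.003  0.001 -0.002  0.001] [-4.17494352 -4.44795935 17.52201859]
```

View pics/wrist5.png

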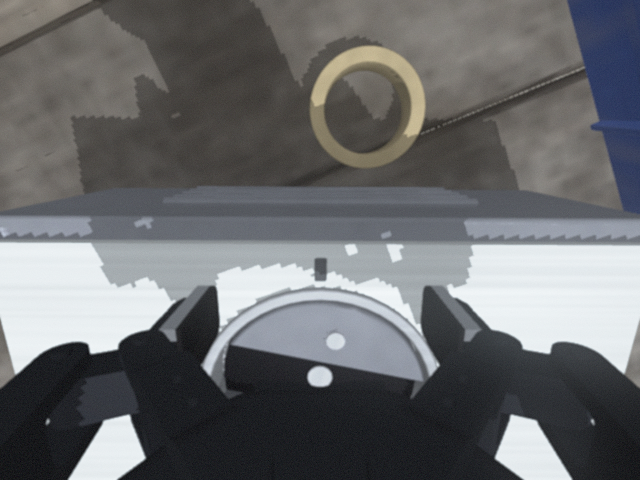

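```bash
python3 -m jog '[[[0,0,-0.015],[0,0,0],0.0854],[[0,0,-0.05],[0,0,0],0.0854],[[0,0,-0.09],[0,0,0],0.07],[[0,0,-0.11],[0,0,0],0.05],[[0,0,-0.12],[0,0,0],0.045],[[0,0,-0.12],[0,0,0],0.045],[[0,0,-0.12],[0,0,0],0.045],[[0,0,-0.12],[0,0,0],0.045]]'
python3 - <<'E'
from workcell import *
from h import *
import pickle
s=state();im=capture("wrist");print(s["position"],s["qvel"].round(3),s["ft_force"],s["opening"])
pickle.dump(s,open("s6.pkl","wb"));cv2.imwrite("pics/wrist6.png",im)
p=[640.4,281.3,-.3828,0]
wi=camera_info("wrist");wp=tool_T(s)@wi["tool_from_camera"]
for P in pan(p,[[238,-136,5],[238,136,5],[238,0,5],[165,0,8]]): 
    u=proj(wi,P,wp)[0];print(u.round(1))
a=im[180:420,60:580];cv2.imwrite("pics/wrist6z.png",cv2.resize(a,None,fx=1.5,fy=1.5,interpolation=cv2.INTER_CUBIC))
E
```

```text
time_s: 5.6
position: [552.4, 315.5, 206.2]
orientation: [-2.603, -1.758, 0.006]
ft_force: [-0.1, -0.6, -1.3]
opening: 0.525
[552.39638005 315.4758752  206.22616623] [ 0.001 -0.001  0.001 -0.004  0.001  0.002 -0.001] [-0.11844537 -0.61716121 -1.33819114] 0.5252805394097839
[135.5 202.1]
[509.5 202.2]
[322.2 202.1]
[322.  296.3]
```

View pics/wrist6z.png

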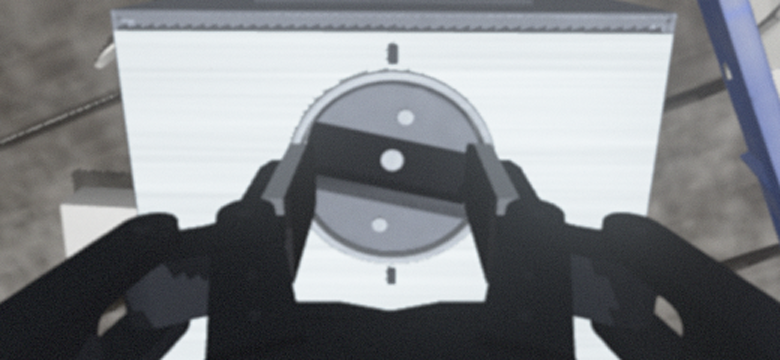

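```bash
python3 - <<'E'
from workcell import *
from h import *
import pickle
s=pickle.load(open("s6.pkl","rb"))
p=[640.4,281.3,-.3828,0]
wi=camera_info("wrist");wp=tool_T(s)@wi["tool_from_camera"]
z=lambda L:np.array(L,float)/1.5+[60-.17,180-.17]
th=np.linspace(0,2*np.pi,200)
ell=proj(wi,pan(p,np.c_[165-54.5*np.cos(th),54.5*np.sin(th),8+0*th]),wp)
print("pred ell",ell.min(0),ell.max(0),"meas",z([293,69]),z([494,262]))
print("floor dot pred",proj(wi,pan(p,[165,0,-10]),wp),"meas",z([392,160]))
b=proj(wi,pan(p,[[165+61,0,5],[165-61,0,5]]),wp);print("bars pred",b,z([[392,54],[391,275]]))
d=z([[406,117],[379,225]])
q=least_squares(lambda q:(proj(wi,pan(p,[[165+q[0],q[1],6],[165+q[2],q[3],6]]),wp)-d).ravel(),[20,0,-20,0]).x;print(q)
v=q[:2]-q[2:]; c=np.arctan2(v[1],v[0]);print("cam",c)
e=z([[318,122],[466,152]])
q=least_squares(lambda q:(proj(wi,pan(p,[[165+q[0],q[1],6],[165+q[2],q[3],6]]),wp)-e).ravel(),[20,0,-20,0]).x;print(q);print("cam edge",np.arctan2((q[0]-q[2]),(q[1]-q[3])))
A=pan(p,[165,0,8])[0];s=state()
print(A,goal(s,[A[0],A[1],s["position"][2]],np.pi/2+p[2]-c))
E
```

```text
pred ell [251.58183135 227.85091977] [392.58778027 357.87301807] meas [255.16333333 225.83      ] [389.16333333 354.49666667]
floor dot pred [[321.9665341  286.96662758]] meas [321.16333333 286.49666667]
bars pred [[322.14011516 218.30685201]
 [321.90752345 362.53206255]] [[321.16333333 215.83      ]
 [320.49666667 363.16333333]]
[ 30.70670301   6.36575907 -30.14925763  -7.60040807]
cam 0.22558915168345398
[ 27.99852311 -38.13351147  11.81501301  37.32964577]
cam edge 2.9303367284384856
[596.80174629 298.85540583 108.        ] (array([ 0.0011,  0.0473, -0.0001]), array([-0.11,  0.18, 12.91]))
```

```bash
python3 -m jog '[[[0,0.024,0],[0,0,6],0.045],[[0.001,0.0473,0.0],[0,0,12.6],0.045],[[0.001,0.0473,0.03],[0,0,12.6],0.045],[[0.001,0.0473,0.06],[0,0,12.6],0.045],[[0.001,0.0473,0.07],[0,0,12.6],0.045],[[0.001,0.0473,0.07],[0,0,12.6],0.045],[[0.001,0.0473,0.07],[0,0,12.6],0.045],[[0.001,0.0473,0.07],[0,0,12.6],0.045]]'
python3 - <<'E'
from workcell import *
from h import *
s=state();im=capture("wrist");print(s["position"],s["qvel"].round(3),s["ft_force"],s["opening"],s["joint_pos"].round(2))
p=[640.4,281.3,-.3828,0];A=pan(p,[165,0,8])[0]
print(goal(s,[A[0],A[1],s["position"][2]],np.pi/2+p[2]-.22))
cv2.imwrite("pics/wrist7.png",im)
t=capture("top");cv2.imwrite("pics/top7z.png",cv2.resize(t[170:310,130:300],None,fx=4.5,fy=4.2,interpolation=cv2.INTER_CUBIC))
E
```

```text
time_s: 6.45
position: [598.7, 299.8, 140.1]
orientation: [2.781, 1.462, 0.005]
ft_force: [0.3, -0.9, -0.1]
opening: 0.525
[598.66920256 299.77640741 140.08446819] [ 0.001 -0.006  0.     0.004 -0.002 -0.002 -0.003] [ 0.33758227 -0.9010229  -0.12290689] 0.5247911266757717 [-0.52  0.73  0.05  1.47 -0.04  0.94  0.5 ]
(array([-0.0018, -0.001 , -0.    ]), array([ 0.09, -0.17, -0.01]))
```

View pics/wrist7.png

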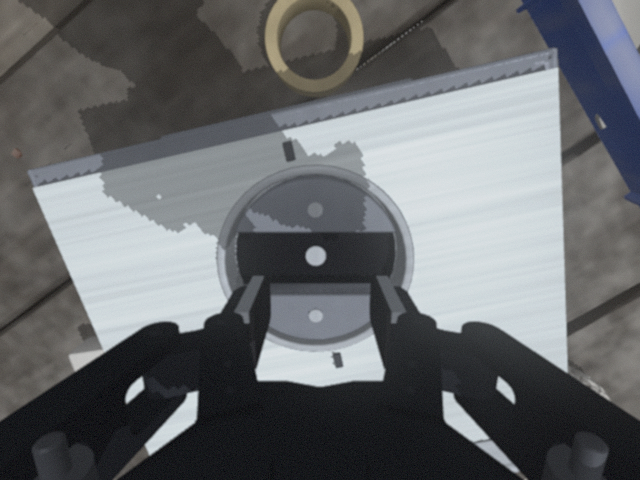

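View pics/top7z.png

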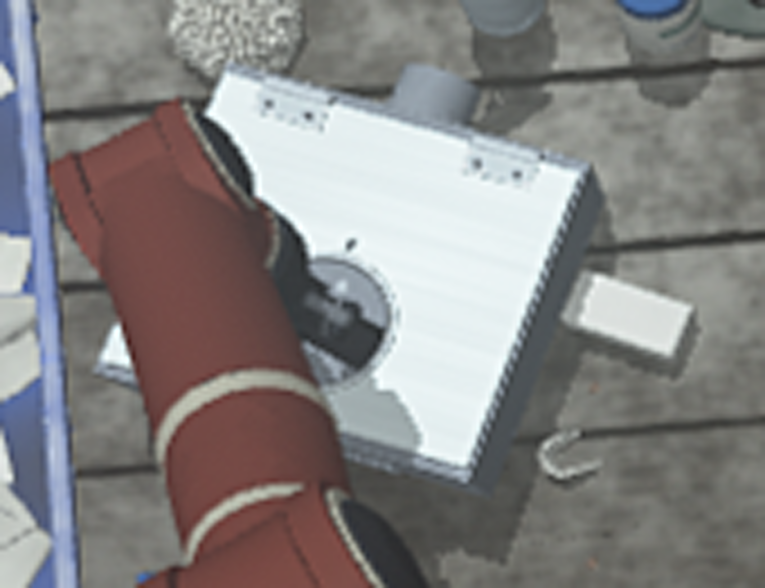

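```bash
python3 - <<'E'
from workcell import *
from h import *
s=state();wi=camera_info("wrist");wp=tool_T(s)@wi["tool_from_camera"]
f=240/np.tan(np.radians(wi["vertical_fov"]/2))
for u,v,z in((315.5,256,90),(315.5,210,106),(315.5,316.5,106)):
    r=wp[:3,:3]@[(u-wi["cx"])/f,-(v-wi["cy"])/f,-1]; P=wp[:3,3]+r*(z-wp[2,3])/r[2]; print(P,to_tool(s,P).round(1))
E
```

```text
[596.02780859 298.12210567  90.        ] [[-2.8 -1.2 49.9]]
[570.69165726 315.88760286 106.        ] [[ -2.4 -32.1  33.9]]
[621.90010018 280.37894205 106.        ] [[-2.7 30.2 34. ]]
```

```bash
python3 -m jog '[[[-0.0027,-0.001,0],[0,0,0],0.045],[[-0.0027,-0.001,0.01],[0,0,0],0.045],[[-0.0027,-0.001,0.02],[0,0,0],0.045],[[-0.0027,-0.001,0.03],[0,0,0],0.045],[[-0.0027,-0.001,0.038],[0,0,0],0.045],[[-0.0027,-0.001,0.043],[0,0,0],0.045],[[-0.0027,-0.001,0.043],[0,0,0],0.045]]'
python3 - <<'E'
from workcell import *
from h import *
s=state();im=capture("wrist");print(s["position"],s["qvel"].round(3),s["ft_force"],s["wrist_torque"])
cv2.imwrite("pics/wrist8.png",im)
E
```

```text
time_s: 7.25
position: [594.6, 297.2, 93.9]
orientation: [2.781, 1.461, -0.004]
ft_force: [-0.3, 0.6, -0.1]
opening: 0.526
[594.6440292  297.22396496  93.93895777] [-0.    -0.016  0.002 -0.018 -0.001  0.011  0.002] [-0.28300728  0.58031829 -0.13028595] [ 0.01263614 -0.03949013  0.00202669]
```

View pics/wrist8.png

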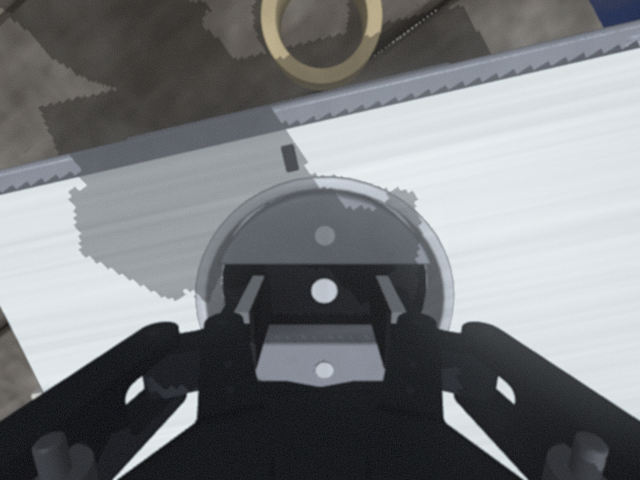

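```bash
python3 -m jog '[[[0,0,0.002],[0,0,0],0.045],[[0,0,0.004],[0,0,0],0.045],[[0,0,0.004],[0,0,0],0.045]]'; python3 -m jog '[[[0,0,0.002],[0,0,0],0.045],[[0,0,0.003],[0,0,0],0.045],[[0,0,0.003],[0,0,0],0.045]]'
```

```text
time_s: 7.6
position: [595.2, 297.5, 91.2]
orientation: [-2.781, -1.461, 0.0]
ft_force: [-0.4, -0.1, 0.5]
opening: 0.524
time_s: 7.9
position: [595.2, 297.5, 88.1]
orientation: [2.781, 1.461, -0.001]
ft_force: [-0.5, -0.3, -0.3]
opening: 0.525
```

```bash
python3 -m jog '[[[0,0,0.001],[0,0,0],0.045],[[0,0,0.002],[0,0,0],0.045],[[0,0,0.002],[0,0,0],0.045]]'; python3 -m jog '[[[0,0,0.001],[0,0,0],0.045],[[0,0,0.002],[0,0,0],0.045],[[0,0,0.002],[0,0,0],0.045]]'
```

```text
time_s: 8.2
position: [595.3, 297.5, 87.9]
orientation: [-2.781, -1.461, -0.001]
ft_force: [-2.4, -1.6, 7.3]
opening: 0.528
time_s: 8.5
position: [595.4, 297.6, 87.8]
orientation: [-2.781, -1.461, -0.002]
ft_force: [-5.2, -2.2, 13.8]
opening: 0.525
```

```bash
python3 -m jog '[[[0,0,-0.007],[0,0,0],0.045],[[0,0,-0.007],[0,0,0],0.045],[[0,0,-0.007],[0,0,0],0.045]]'; python3 -m jog '[[[0,0,0],[0,0,5],0.045],[[0,0,0],[0,0,10],0.045],[[0,0,0],[0,0,15],0.045],[[0,0,0],[0,0,20],0.045],[[0,0,0],[0,0,25],0.045],[[0,0,0],[0,0,30],0.045],[[0,0,0],[0,0,30],0.045]]'
python3 - <<'E'
from workcell import *
from h import *
s=state();im=capture("wrist");print(s["position"],s["qvel"].round(3),s["ft_force"],s["wrist_torque"],s["joint_pos"].round(2))
cv2.imwrite("pics/wrist9.png",im)
E
```

```text
time_s: 8.8
position: [595.3, 297.5, 91.1]
orientation: [-2.781, -1.461, 0.0]
ft_force: [0.1, -0.1, -1.0]
opening: 0.527
time_s: 9.5
position: [594.9, 297.4, 90.4]
orientation: [3.063, 0.692, -0.002]
ft_force: [1.0, -0.3, 0.0]
opening: 0.527
[594.89538605 297.42509955  90.37767751] [ 0.01  -0.004 -0.015 -0.004  0.01  -0.004  0.05 ] [ 0.99738811 -0.26524178  0.02043528] [ 0.01446026 -0.04246497  0.00678824] [-0.6   0.79  0.19  1.52 -0.18  0.85  0.1 ]
```

View pics/wrist9.png

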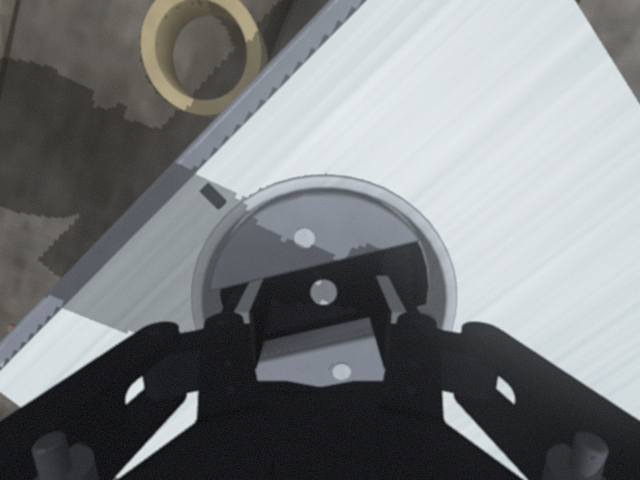

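```bash
python3 -m jog '[[[0,0,0],[0,0,6],0.045],[[0,0,0],[0,0,12],0.045],[[0,0,0],[0,0,18],0.045],[[0,0,0],[0,0,24],0.045],[[0,0,0],[0,0,30],0.045],[[0,0,0],[0,0,36],0.045],[[0,0,0],[0,0,40],0.045],[[0,0,0],[0,0,40],0.045]]'
python3 -m jog '[[[0,0,0],[0,0,5],0.045],[[0,0,0],[0,0,10],0.045],[[0,0,0],[0,0,14],0.045],[[0,0,0],[0,0,14],0.045]]'
python3 - <<'E'
from workcell import *
from h import *
s=state();im=capture("wrist");print(s["position"],s["qvel"].round(3),s["ft_force"],s["wrist_torque"],s["joint_pos"].round(2))
T=tool_T(s);print("tool x angle from box y (deg cw)",np.degrees(np.pi/2-.3828-np.arctan2(T[1,0],T[0,0])))
cv2.imwrite("pics/wrist10.png",im)
E
```

```text
time_s: 10.35
position: [594.6, 298.4, 90.6]
orientation: [-3.117, 0.394, 0.002]
ft_force: [-0.3, 0.9, -1.0]
opening: 0.525
time_s: 10.75
position: [594.6, 298.7, 90.7]
orientation: [-3.045, 0.77, 0.002]
ft_force: [-0.0, 2.6, -1.4]
opening: 0.528
[594.61824259 298.71085614  90.71417273] [ 0.006 -0.003 -0.011  0.002  0.009  0.002  0.033] [-0.04482772  2.63186648 -1.43909258] [0.50451095 0.1603293  0.04961749] [-0.74  0.82  0.45  1.53 -0.42  0.89 -0.64]
tool x angle from box y (deg cw) 96.43601068797423
```

View pics/wrist10.png

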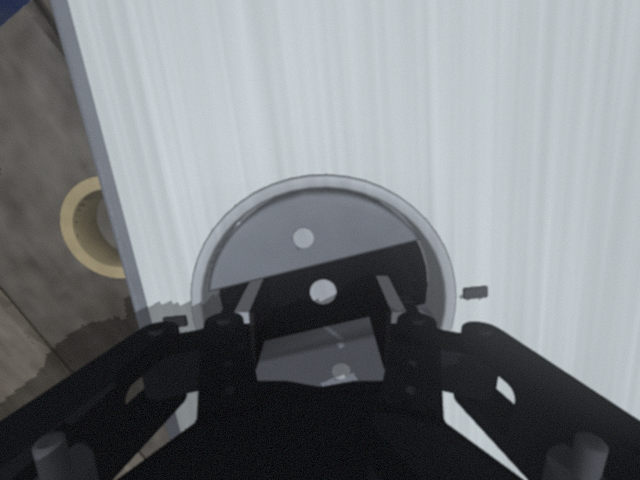

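```bash
python3 -m jog '[[[0,0,0],[0,0,4],0.045],[[0,0,0],[0,0,6],0.045],[[0,0,0],[0,0,6],0.045],[[0,0,0],[0,0,6],0.045]]'
python3 -c "
from workcell import *
from h import *
s=state();T=tool_T(s);print(s['wrist_torque'],s['joint_pos'][6],np.degrees(np.pi/2-.3828-np.arctan2(T[1,0],T[0,0])))"
python3 -m jog '[[[0,0,0],[0,0,2],0.045],[[0,0,0],[0,0,3],0.045],[[0,0,0],[0,0,3],0.045],[[0,0,0],[0,0,3],0.045]]'
python3 - <<'E'
from workcell import *
from h import *
s=state();im=capture("wrist");print(s["position"],s["qvel"].round(3),s["ft_force"],s["wrist_torque"],s["joint_pos"].round(2))
T=tool_T(s);print("tool x angle from box y (deg cw)",np.degrees(np.pi/2-.3828-np.arctan2(T[1,0],T[0,0])))
cv2.imwrite("pics/wrist11.png",im)
E
```

```text
time_s: 11.2
position: [594.8, 298.7, 91.0]
orientation: [-3.0, 0.929, 0.002]
ft_force: [-0.7, 3.7, -2.1]
opening: 0.526
[0.98056433 0.09824987 0.045321  ] -0.7274098017893568 102.47983791598861
time_s: 11.6
position: [595.1, 298.8, 91.1]
orientation: [-2.973, 1.01, 0.001]
ft_force: [0.6, 4.6, -3.9]
opening: 0.527
[595.0894968  298.76685483  91.14239524] [ 0.002 -0.    -0.     0.     0.001  0.    -0.   ] [ 0.59375891  4.60792888 -3.94233532] [ 1.17227325 -0.01854198  0.09406621] [-0.76  0.83  0.49  1.53 -0.46  0.9  -0.77]
tool x angle from box y (deg cw) 105.5948626614507
```

View pics/wrist11.png

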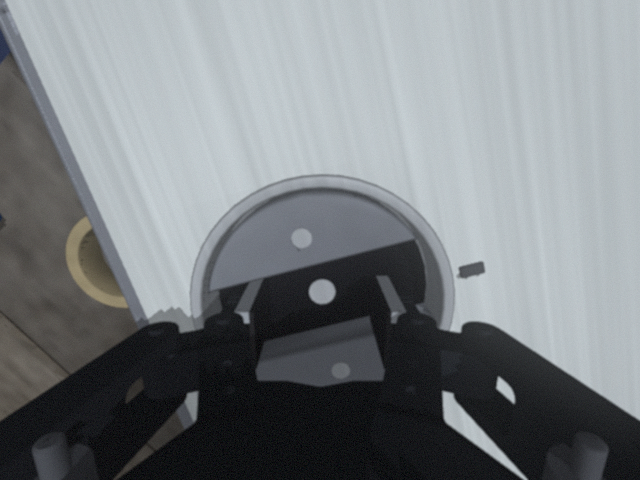

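```bash
cat > cam.py <<'E'
import sys
from workcell import *
from h import *
def back(s,u,v,z):
    wi=camera_info("wrist");wp=tool_T(s)@wi["tool_from_camera"];f=240/np.tan(np.radians(wi["vertical_fov"]/2))
    r=wp[:3,:3]@[(u-wi["cx"])/f,-(v-wi["cy"])/f,-1]; return wp[:3,3]+r*(z-wp[2,3])/r[2]
def cam(s,a,b,yaw=-.3828):
    d=back(s,*b,106)-back(s,*a,106)  # a->b perpendicular to slot
    ang=np.degrees(np.arctan2(d[1],d[0])-yaw); return ang
E
python3 - <<'E'
from cam import *
s=state()
print(cam(s,(302,238),(341,370)),back(s,302,238,106),back(s,341,370,106),back(s,322,292,90))
d=back(s,415,240,106)-back(s,208,290,106);print("edge",np.degrees(np.arctan2(d[1],d[0])+.3828))
print(s["ft_force"],s["wrist_torque"])
E
```

```text
-90.40344286711685 [608.09124903 326.79912359 106.        ] [584.59641901 269.61593544 106.        ] [596.07549551 298.09335128  90.        ]
edge -1.2524710830176407
[-0.17634889  4.96595177 -2.72944329] [1.22762355 0.01943478 0.10238173]
```

```bash
python3 -m jog '[[[0,0,0],[0,0,2],0.045],[[0,0,0],[0,0,4],0.045],[[0,0,0],[0,0,4],0.045],[[0,0,0],[0,0,4],0.045]]'
python3 - <<'E'
from workcell import *
from h import *
s=state();im=capture("wrist");print(s["position"],s["qvel"].round(3),s["ft_force"],s["wrist_torque"],s["joint_pos"].round(2))
T=tool_T(s);print("tool x angle from box y (deg cw)",np.degrees(np.pi/2-.3828-np.arctan2(T[1,0],T[0,0])))
cv2.imwrite("pics/wrist12.png",im)
E
```

```text
time_s: 12.05
position: [595.1, 298.9, 91.2]
orientation: [-2.941, 1.105, -0.0]
ft_force: [1.3, 4.8, -4.0]
opening: 0.528
[595.13344623 298.90476592  91.15481735] [ 0.001 -0.    -0.001  0.    -0.002 -0.002  0.001] [ 1.27527359  4.75685548 -4.04185964] [ 1.33006609 -0.11081517  1.879491  ] [-0.77  0.84  0.51  1.53 -0.48  0.9  -0.82]
tool x angle from box y (deg cw) 109.24117809254396
```

View pics/wrist12.png

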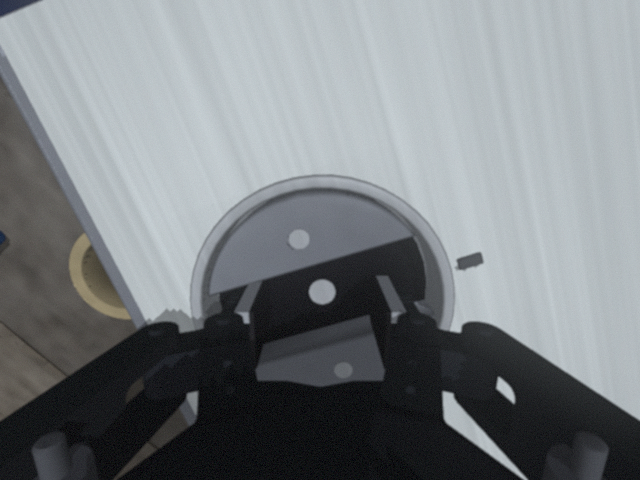

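```bash
python3 -m jog '[[[0,0,0],[0,0,-5],0.045],[[0,0,0],[0,0,-10],0.045],[[0,0,0],[0,0,-16],0.045],[[0,0,0],[0,0,-18],0.045],[[0,0,0],[0,0,-18],0.045]]'
python3 - <<'E'
from workcell import *
from h import *
s=state();im=capture("wrist");print(s["position"],s["ft_force"],s["wrist_torque"],s["joint_pos"].round(2))
T=tool_T(s);print("tool x angle from box y (deg cw)",np.degrees(np.pi/2-.3828-np.arctan2(T[1,0],T[0,0])))
cv2.imwrite("pics/wrist13.png",im)
E
```

```text
time_s: 12.6
position: [596.2, 294.7, 91.9]
orientation: [3.072, -0.65, 0.002]
ft_force: [0.4, 0.2, 0.5]
opening: 0.528
[596.23928313 294.70751578  91.89170727] [0.40856926 0.15620063 0.46679685] [-0.0633374   0.03648201 -0.06411384] [-0.73  0.82  0.43  1.53 -0.4   0.88 -0.58]
tool x angle from box y (deg cw) 91.94776479264634
```

View pics/wrist13.png

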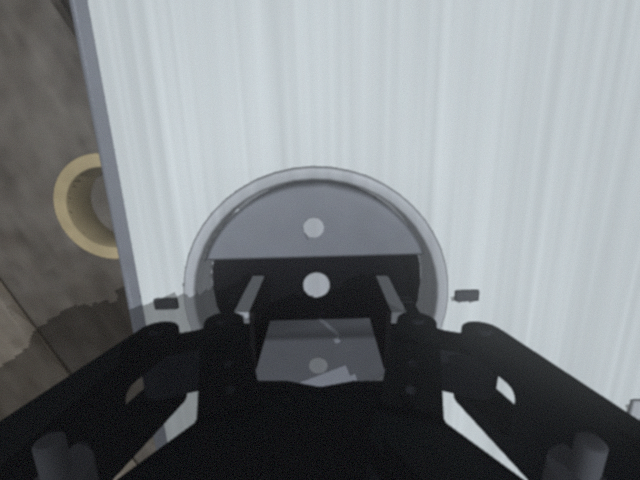

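```bash
python3 -m jog '[[[0,0,-0.01],[0,0,0],0.045],[[0,0,-0.025],[0,0,0],0.045],[[0,0,-0.05],[0,0,0],0.045],[[0,0,-0.09],[0,0,0],0.045],[[0,0,-0.13],[0,0,0],0.045],[[0,0,-0.15],[0,0,0],0.045],[[0,0,-0.15],[0,0,0],0.045],[[0,0,-0.15],[0,0,0],0.045]]'
python3 - <<'E'
from cam import *
s=state();im=capture("wrist");print(s["position"],s["ft_force"],s["qvel"].round(3))
import pickle;pickle.dump(s,open("s14.pkl","wb"))
cv2.imwrite("pics/wrist14.png",im);cv2.imwrite("pics/scene14.png",capture("scene"))
E
```

```text
time_s: 13.45
position: [595.2, 297.5, 242.3]
orientation: [-3.074, 0.642, -0.001]
ft_force: [0.8, 0.1, -0.7]
opening: 0.531
[595.21102296 297.48448258 242.30862462] [ 0.83591697  0.0917151  -0.70882051] [ 0.001  0.033 -0.018  0.037 -0.004 -0.003  0.003]
```

View pics/wrist14.png

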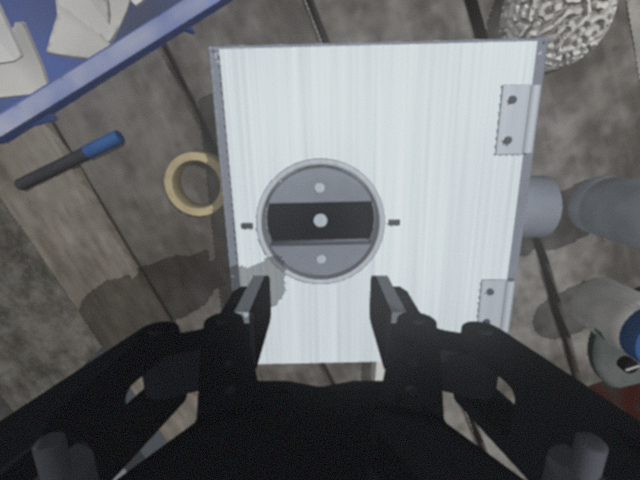

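View pics/scene14.png

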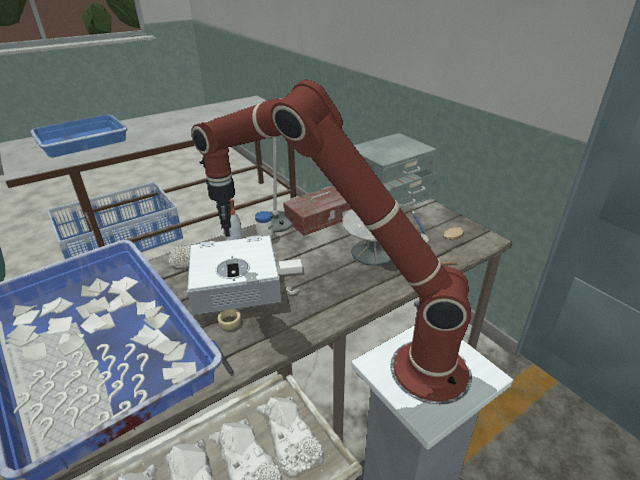

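```bash
python3 - <<'E'
import pickle
from cam import *
s=pickle.load(open("s14.pkl","rb"));im=cv2.imread("pics/wrist14.png")
g=cv2.cvtColor(im,cv2.COLOR_BGR2GRAY)
def blob(x0,y0,x1,y1,dark):
    r=g[y0:y1,x0:x1];t,m=cv2.threshold(r,0,1,cv2.THRESH_OTSU);m=1-m if dark else m
    M=cv2.moments(m.astype(np.uint8),True);return x0+M['m10']/M['m00'],y0+M['m01']/M['m00'],M['m00']
B=[blob(238,219,256,233,1),blob(386,215,403,229,1)];D=[blob(311,179,328,195,0),blob(312,252,329,267,0)]
print(B,D)
b=back(s,*B[1][:2],105)-back(s,*B[0][:2],105);d=back(s,*D[1][:2],106)-back(s,*D[0][:2],106)
wb=np.degrees(np.arctan2(b[1],b[0]));wd=np.degrees(np.arctan2(d[1],d[0]))
print(wb,wd,"bars-dots",wb-wd,"box yaw",np.degrees(-.3828))
cv2.imwrite("pics/w14z.png",cv2.resize(im[140:300,220:420],None,fx=4,fy=3.75,interpolation=cv2.INTER_CUBIC))
for n in ("top0","scene0"):
    pass
a=cv2.imread("pics/scene14.png")[220:330,160:310]
cv2.imwrite("pics/scene14z.png",cv2.resize(a,None,fx=5,fy=5,interpolation=cv2.INTER_CUBIC))
E
```

```text
[(246.57971014492753, 225.53623188405797, 69.0), (393.57575757575756, 222.34848484848484, 66.0)] [(319.35064935064935, 187.1818181818182, 77.0), (320.953125, 258.84375, 64.0)]
-22.32070322332719 -112.31434060049838 bars-dots 89.9936373771712 box yaw -21.932824397607913
```

View pics/w14z.png

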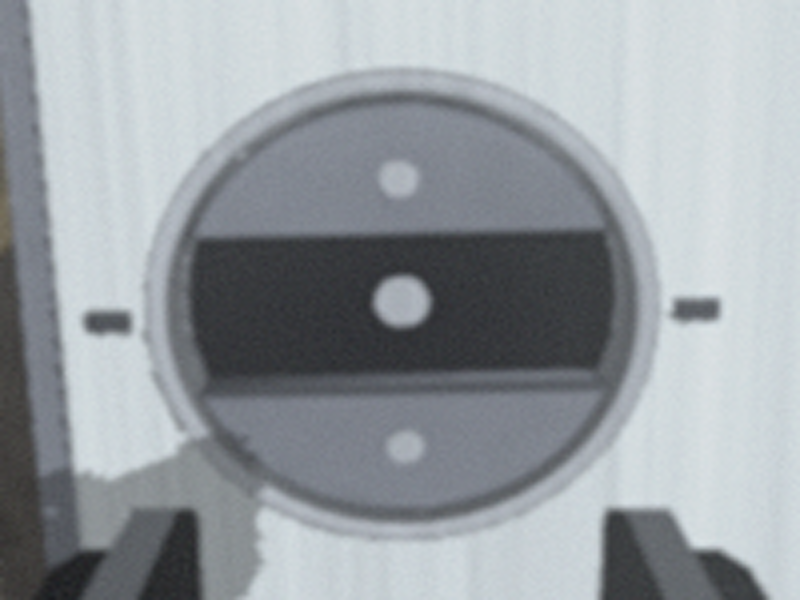

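View pics/scene14z.png

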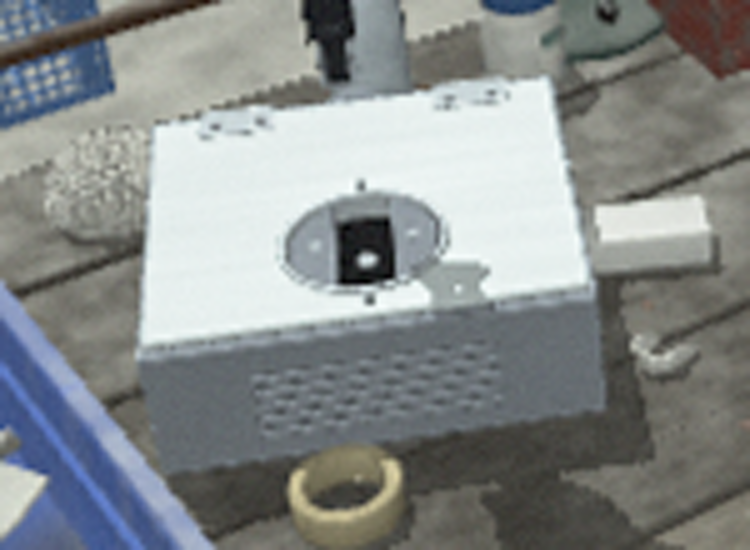

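```bash
python3 -c "
from workcell import *
s=state();print(s['position'],s['ft_force'],s['time_s']);print(sign_off())"
```

```text
[594.3378384  297.42903595 240.13839622] [-0.63735539  0.09784541 -0.30606151] 13.55
the job is handed in; nothing more can be done
None
```

The panel is shut and the cam fastener is locked. I handed the job in at 13.55 s with the hand clear, the fingertips about 130 mm above the panel.

- **Closing the panel:** I pushed the front edge down with the two open fingertips, one on each side of the cup. It stopped firmly on the rim at 17.5 N. The later pictures show it flush with the box.
- **Turning the fastener:** I set both fingertips in the slot, about 44 mm apart, and turned the rotor clockwise. The twisting torque then rose from 0.1 to 1.9 N m, which is the firm stop. I backed the fingers off within the slot's play before lifting out.
- **Last checks:** In the last wrist picture the slot measures 90.0° from its open line, in line with the two marker bars. Comparing camera views by eye, the tape roll, plaster block and cuff have not moved. I did not check the marker, wood rib or water bowl before handing in, though the hand did not go near them.
- **Disagreements:** The first wrist picture disagreed with the fixed cameras by several mm because the arm was still settling, so I took it again. Near the end of the turn there was also a side force of about 5 N on the fingertips, probably because they sat slightly off the axis. It was gone once I backed off.

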